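Clamp a fibre-holder block in a trigger clamp

ROBOT

A 7-joint arm with a two-finger parallel gripper is mounted at the origin on the work surface. World frame = base frame: x ahead of the robot, y to its left, z up, the work surface at z = 0. Lengths are in mm, angles in rad, forces in N, time in s.
With the tool pointing down it reaches from about 425 to 950 mm from the base axis. Payload 4.7 kg.
Tool frame: the origin (TCP) lies on the centre line of the jaws, within the pads' length; the fingertips stand 17 mm ahead of it and the grasp point (between the pads) lies 2 mm behind it (bot.tcp_to_tips is the distance from the TCP to the fingertips, in mm); z points along the fingers, y is the line along which they close (so a half turn about z gives the same grasp; the last joint's range is limited). The gripper opens to 87 mm and grips with 3 to 60 N. Pads are 19 mm wide; open, the fingers measure 117 mm over their backs; the gripper's body (75 mm by 190 mm) begins 51 mm behind the grasp point.
Start: joints at [-1.32, 0.469, -0.049, 1.532, 0.024, 1.141, -0.082], TCP at [186.369, 648.779, 239.573] pointing down, gripper open.
Joint ranges: [-2.59, 2.59], [-0.33, 1.99], [-1.39, 1.29], [0.1, 2.45], [-1.04, 4.18], [0.21, 1.99], [-2.66, 2.66]. Speed limits (rad/s): [2.57, 2.57, 3.14, 3.14, 3.14, 3.14, 3.14].

INTERFACE

Orientations are given as a unit quaternion [w, x, y, z].
In Python, from station import bot gives the robot as it stands.
- The arm moves only by the tool jog_arm, never from a script. Its argument "increments" is text: rows parted by semicolons, each of 7 numbers parted by spaces: the turn, a rotation vector about the tool's x, y, z in rad, then the shift along the tool's x, y, z in mm, then the closure, from 0 (fully open) to 1 (shut). In form: rx ry rz x y z gripper; .... A call has 1 to 8 rows; each row is the pose to reach, as a shift and turn from the pose commanded when the call began, along the tool's axes at that moment; what a row does not reach only later rows make up. A row lasts 1/8 s, in which the tool goes at most 62.5 mm and 10.7 degrees, less where a joint would pass 70% of its speed; a pose out of reach is approached as far as the arm can. A call with a gripper value outside its range is refused whole. The fingers move at their own pace and stop on an object; the grip force is fixed at half the most. Time passes only in rows, so rows that repeat a pose let the fingers close. It gives the time, the measured TCP pose, the force, the opening and the grip force at its end, in the units of the state.
- bot.get_obs(): the state, without advancing time (a new reading comes with each control period).
- bot.grab_frame(name): name is "scene" or "top"; returns a dict with "img" (400x640x3 uint8, blue, green, red), "fovy" (degrees; the focal length in pixels is half the picture's height over the tangent of half this angle, whatever the lens; pixels are square), "cx", "cy" (the principal point, pixels), "R" (3x3) and "t" (3): a world point X has camera coordinates R X + t. Camera axes: x right, y down, z forward; pixel columns grow to the right and rows downward; lengths in mm; the calibration is good to about 2 mm. A picture is of the moment at which its call begins. There is no depth.
- bot.close_job(): hands the job in; it is judged then, once.
Trained networks look in a picture, given as the dict that the camera call returned (one of the last four; its "shot" number tells which), for a name from the list of things; names that differ only in an ending like _2 or _b are one class to them, and where a whole thing is asked for, a point or a joint stands for the part that bears it (a point fixed in the world has none). Each returns a list of dicts, best first, with "p" (0 to 1); they miss things now and then, are a little off and sometimes report something else, mostly with a low value. They report only what shows in the picture. A call takes as long as a camera call. They do not tell look-alikes from the thing itself.
- bot.spot_in(picture, thing): "point" ([x, y, z] in mm, in world coordinates, good to about 4 mm: the middle of the surface that is visible of it).
- bot.silhouettes(picture, thing): "mask" (400x640 bool, what is visible of it).
The state is a dict: "clock": time; "q": joint angles; "dq": joint speeds; "effort": joint torques, N m; "eef_pos": TCP position; "eef_rot": TCP orientation; "force": force on the tool from outside, world axes, zero at the start; "torque": the same for the moment, N m; "grip_width": finger opening in mm; "finger_force": force on a finger pad.
Only numpy, scipy, OpenCV 4.12 (cv2) and the standard library are available. Lean on these libraries where they do the work, as an engineer would, in place of code of your own. Each camera call takes 0.05 s, during which the arm holds its last target. There are 200 camera calls.

TASK

Stand the loose aluminium block, groove up, on the bed of the bench clamp, centred and square between the jaws and against or close to the fixed jaw. Then squeeze the clamp's trigger to its handle and let it out, again and again, until the sprung pad stays pushed back into the sliding jaw as far as the ratchet will take it; never push the jaw or pad by hand. Leave the block firmly held, the trigger let out, and the dish, screwdriver and mouse where they are.

Things in the scene. Friction and masses are not known exactly. Their poses are not given: they have to be found in the camera images.
- clamp: Bench clamp bolted down; never moves. Origin: middle of the underside of its aluminium base plate (300 long x 76 wide x 10 thick, its top is the bed); +x runs from the trigger end to the fixed jaw, z up. Grey ratchet housing at clamp x -105 to -27 (mm), 36 wide, top at z 58; a toothed steel bar through it at z 25 to 38 carries the sliding jaw
- handle (a point): Middle of the top of the black fixed handle that stands up from the housing: 12 thick along the clamp, 26 wide, from z 58 to this point at clamp x -73, z 120 (mm)
- fixed_jaw: Fixed steel jaw of the clamp, 44 wide, from the bed up to z 50. Its frame is the clamp's frame; its clamping face is at x 118 and looks to -x
- jaw: Sliding steel jaw of the clamp, 12 thick, 44 wide, z 12 to 50, on the end of its toothed bar (z 25 to 38, reaching back to x -156). Its frame equals the clamp's frame shifted along +x by the joint slide; the jaw lies at x 0 to 12 of its own frame
- pad: Dark sprung pad in front of the sliding jaw, 6 thick, 40 wide, z 13 to 47, on two pins. Its origin is the jaw's origin shifted along -x by pad_travel
- pad_face (a point): Middle of the pad's clamping face: 28 in front of the pad's origin, z 30
- slide (a joint): How far the sliding jaw has advanced to the fixed jaw, m, 0 to 0.075; starts at 0.012 to 0.034. The ratchet lets it go forward only (it can slip back up to 4 mm to the last tooth). A full squeeze advances it about 8 mm (the first up to 12), less once the pad presses. With the block against the fixed jaw the pad first touches it at 0.058
- pad_travel (a joint): How far the sprung pad is pushed back towards the sliding jaw, m: 0 standing out, 0.010 flush on the jaw. Its spring gives 3 N at 0, 13 N at 0.010. On release of the trigger the ratchet's last tooth leaves it at about 0.008, the tooth before at about 0.004. When all is tight an overload spring gives way, so further squeezes do no harm
- trigger: Black trigger lever, 10 thick, 22 wide, on the jaw side of the handle. Its frame is at the pivot (clamp x -52, y 0, z 50); at rest it leans 0.18 rad to +x, its end 65 mm from the pivot
- trigger_tip (a point): On the trigger's centre line 63 mm from the pivot, near its upper end; at rest at clamp x -41, z 112. At rest the outer (+x) face there is at clamp x -36, fully squeezed at -56
- trigger_pull (a joint): Angle of the trigger, rad: 0 let out (a spring returns it), 0.32 fully squeezed, close to the handle. Takes about 5 N at the tip when idle, up to about 20 N when the clamp is tight; a gripper force of 25 to 60 N is right, the pair may be pinched as hard as that without harm
- block: Loose aluminium fibre-holder block, 32 thick along its x, 50 wide along its y, 50 tall, about 0.2 kg; origin at the middle of its underside. A groove 12 wide and 8 deep runs along x across its top. It stands upright on the table; its two 50 x 50 faces (+x and -x, alike) go to the jaws
- dish: Bystander: covered flat glass dish, 94 across, 17 tall; origin under its centre
- driver: Bystander: screwdriver lying on the table along its x
- mouse: Bystander: black computer mouse, 100 x 58 x 32; origin under its centre
Mind the look-alikes: they are no part of the job. Of the things like the block, leave any that is purple; of the rest the smaller one is meant.

How it is judged:
By the outcome, as a careful person would: the job done as asked, in the order asked, and still so for the second after the job is handed in, with the robot touching nothing.
It also fails if it takes over 58 s, if anything falls off the work surface, if the arm or the gripper's body presses on something with over 40 N, if the wrist force passes 120 N, or if a joint passes its speed limit or range.

## Working session

There is one attempt and no reset: what is moved stays moved. The work goes in short steps, Python scripts to look and compute and a tool call to move; the robot and the scene stay as the last step left them, time stands still between calls to the robot, and variables do not carry over. Pictures are saved under pics/ and viewed, at most 10 in all, crops included, and the job is handed in when it is done.

Besides the shell and the picture viewer there is one more tool, called in YAML: its name, and indented under it one key for each argument. jog_arm: Moves the arm, as the interface text tells. Its arguments: {"type":"object","properties":{"increments":{"type":"string"}},"required":["increments"]}

```bash
mkdir -p pics; ls
cat > h.py <<'E'
import numpy as np, cv2
from station import bot
def K(p):
    f=p["img"].shape[0]/2/np.tan(np.radians(p["fovy"])/2); return f
def ray(p,u,v,z):
    f=K(p);R=np.array(p["R"]);t=np.array(p["t"])
    d=R.T@np.array([(u-p["cx"])/f,(v-p["cy"])/f,1]);c=-R.T@t
    return c+d*(z-c[2])/d[2]
def proj(p,X):
    c=np.array(p["R"])@np.array(X)+np.array(p["t"]);f=K(p)
    return f*c[:2]/c[2]+[p["cx"],p["cy"]]
E
python3 - <<'E'
from h import *
ps=[]
for n in("scene","top"):
    p=bot.grab_frame(n);ps.append(p);cv2.imwrite(f"pics/{n}0.png",p["img"])
    print(n,p["fovy"],p["cx"],p["cy"],-np.array(p["R"]).T@np.array(p["t"]))
    for th in("clamp","fixed_jaw","jaw","pad","pad_face","trigger","trigger_tip","handle","block","dish","driver","mouse"):
        for r in bot.spot_in(p,th)[:3]:
            if r["p"]>.2: print(th,round(r["p"],2),np.round(r["point"]),np.round(proj(p,r["point"])))
print(bot.get_obs())
E
```

```text
pics
scene 55.31695002922077 320.231683122533 202.4087106414342 [1031.2461345  -538.02409836  696.90012259]
clamp 0.65 [603. -16.  14.] [327. 236.]
fixed_jaw 0.52 [439.  -6.  41.] [284. 197.]
jaw 0.59 [ 692. -373.   23.] [236. 358.]
jaw 0.58 [527. -14.  36.] [305. 215.]
pad 0.63 [505. -22.  38.] [297. 212.]
pad_face 0.48 [503. -14.  45.] [299. 208.]
trigger 0.57 [502. -16.  46.] [298. 208.]
trigger 0.45 [602. -15.  91.] [328. 212.]
trigger_tip 0.76 [603. -14.  90.] [328. 213.]
handle 0.55 [601. -18.  15.] [326. 236.]
block 0.89 [669. 278.  54.] [414. 182.]
block 0.81 [561. 277.  38.] [382. 171.]
block 0.77 [525. 188.  34.] [353. 181.]
dish 0.92 [ 409. -323.   16.] [176. 264.]
dish 0.39 [ 692. -373.   25.] [236. 357.]
driver 0.95 [ 694. -372.   26.] [237. 357.]
mouse 0.82 [774. -21.  26.] [383. 270.]
mouse 0.41 [562. 275.  38.] [381. 172.]
top 51.10730504772429 317.2322706437107 197.24433285445645 [ 354.51456074  -28.15074764 1279.34486541]
fixed_jaw 0.46 [425.  -3.  48.] [308. 265.]
jaw 0.46 [515. -10.  35.] [311. 235.]
pad 0.65 [496.  -4.  49.] [309. 241.]
handle 0.75 [548. -10.   7
[... 289 characters left out ...]
1.31989383,  0.46855328, -0.04860584,  1.53249213,  0.02407673,
        1.14098204, -0.08234483]), 'dq': array([ 1.79100264e-03, -3.59013627e-04, -5.99422762e-04, -7.17879050e-04,
       -1.84981282e-05,  3.06773349e-04,  4.86295184e-04]), 'effort': array([ 5.50004825e-04, -5.07835507e+01, -8.07044562e-02, -2.36456233e+01,
       -6.13349676e-02,  3.08784633e-02, -8.41122329e-06]), 'eef_pos': array([186.3650899 , 648.78887733, 239.60772477]), 'eef_rot': array([-2.32847500e-05,  1.39464897e-01,  9.90227012e-01,  7.72315565e-05]), 'force': array([ 0.69067094, -0.20730312, -0.06027376]), 'torque': array([0.01501486, 0.02404179, 0.03269147]), 'finger_force': 0.0, 'grip_width': 87.02934893770511}
```

View pictures.

Run:
```python
import cv2
a=cv2.imread("pics/scene0.png");b=cv2.imread("pics/top0.png")
cv2.imwrite("pics/scz.png",cv2.resize(a[130:330,240:460],None,fx=3.5,fy=3,interpolation=cv2.INTER_CUBIC))
cv2.imwrite("pics/topz.png",cv2.resize(b[120:300,180:380],None,fx=3.3,fy=3.3,interpolation=cv2.INTER_CUBIC))
```

```text
(no output)
```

View pics/scz.png

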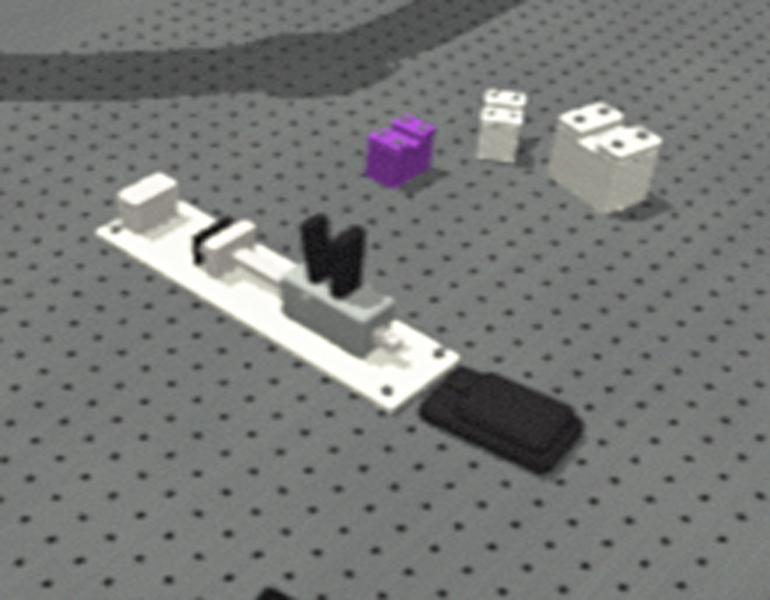

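View pics/topz.png

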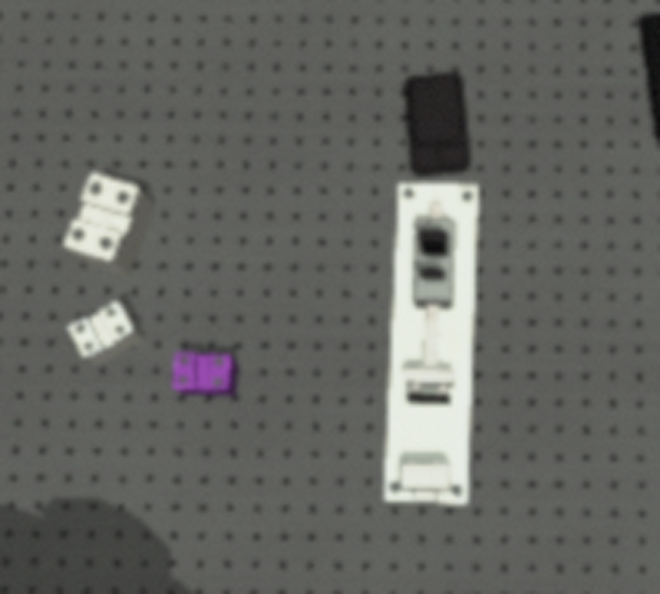

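View pics/scene0.png

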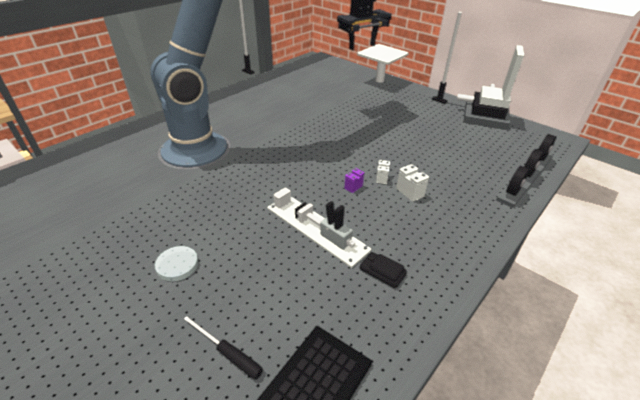

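Candidates: purple (scene 354,181) is to be left. Of the two white ones, (412,183) is larger and (383,171) smaller, so the one meant is at (383,171), top (212,220). The clamp's fixed jaw is at the robot end, so its +x runs roughly along world -x.

```bash
cat > fit.py <<'E'
from h import *
from scipy.optimize import minimize
def box(x0,x1,y0,y1,z0,z1): return np.array([[x,y,z] for x in(x0,x1) for y in(y0,y1) for z in(z0,z1)],float)
def place(P,q):
    c,s=np.cos(q[2]),np.sin(q[2]); return P@np.array([[c,s,0],[-s,c,0],[0,0,1]])+[q[0],q[1],0]
def sil(p,P,S=4):
    m=np.zeros((400*S,640*S),np.uint8)
    pts=np.array([(proj(p,X)+.5)*S-.5 for X in P]).astype(np.float32)
    cv2.fillConvexPoly(m,cv2.convexHull(np.round(pts*16).astype(np.int32)),255,shift=4)
    return cv2.resize(m,(640,400),interpolation=cv2.INTER_AREA)/255.
def fit(pairs,P,q0):
    def cost(q):
        return sum(np.abs(sil(p,place(P,q))-m).sum()/m.sum() for p,m in pairs)
    q0=np.array(q0,float);best=None
    for d in(0,.2,-.2):
        r=minimize(cost,q0+[0,0,d],method="Nelder-Mead",options=dict(initial_simplex=np.array([q0+[0,0,d],q0+[8,0,d],q0+[0,8,d],q0+[0,0,d+.15]]),xatol=.02,fatol=1e-4))
        if best is None or r.fun<best.fun: best=r
    return best
def hullmask(m):
    o=np.zeros(m.shape,np.uint8);c=cv2.findNonZero(m.astype(np.uint8));cv2.fillConvexPoly(o,cv2.convexHull(c),1);return o.astype(float)
def comp(m,u,v):
    n,l=cv2.connectedComponents(m.astype(np.uint8));w=l[v-6:v+7,u-6:u+7];w=w[w>0];k=np.bincount(w).argmax();return l==k
BLK=box(-16,16,-25,25,0,50)
E
python3 - <<'E'
from fit import *
T=bot.grab_frame("top");S=bot.grab_frame("scene")
def m(p,th,u,v):
    for r in bot.silhouettes(p,th):
        ys,xs=np.nonzero(r["mask"]);
        if len(xs) and abs(xs.mean()-u)<8 and abs(ys.mean()-v)<8: return r["mask"].astype(float)
mt,ms=m(T,"block",211,220),m(S,"block",383,171)
print(None if mt is None else mt.sum(),None if ms is None else ms.sum())
for nm,prs in(("both",[(T,mt),(S,ms)]),("top",[(T,mt)]),("scene",[(S,ms)])):
    for y in(0.5,2.0):
        r=fit(prs,BLK,[555,283,y]);print(nm,np.round(r.x,3),round(r.fun,3))
g=T["img"].min(2);pm=hullmask(comp(g>150,310,250));
PL=box(-150,150,-38,38,0,10)
r=fit([(T,pm)],PL,[548,-8,3.1]);print("plate top",r.x,r.fun,pm.sum())
for name in("clamp",):
  for q in bot.silhouettes(S,name)[:2]: print(q["p"],q["mask"].sum(),np.argwhere(q["mask"]).mean(0))
gs=S["img"].min(2)
pm2=comp(gs>150,320,235);ys,xs=np.nonzero(pm2);print(xs.min(),xs.max(),ys.min(),ys.max(),pm2.sum())
hm=hullmask(pm2);r2=fit([(S,hm)],np.vstack([PL,box(118,140,-22,22,10,50)]),r.x);print("plate scene",r2.x,r2.fun)
v=T["img"].copy()
for q,P in((r.x,PL),):
    for z in(10,):
        c=np.array([proj(T,X) for X in place(np.array([[-150,-38,z],[150,-38,z],[150,38,z],[-150,38,z]],float),q)]);cv2.polylines(v,[np.round(c*16).astype(np.int32)],1,(0,0,255),1,shift=4)
rb=fit([(T,mt),(S,ms)],BLK,[555,283,.5])
vs=S["img"].copy()
for im,p in((v,T),(vs,S)):
    for z in(0,50):
        c=np.array([proj(p,X) for X in place(np.array([[-16,-25,z],[16,-25,z],[16,25,z],[-16,25,z]],float),rb.x)]);cv2.polylines(im,[np.round(c*16).astype(np.int32)],1,(0,0,255),1,shift=4)
for z in(0,10):
    c=np.array([proj(S,X) for X in place(np.array([[-150,-38,z],[150,-38,z],[150,38,z],[-150,38,z]],float),r.x)]);cv2.polylines(vs,[np.round(c*16).astype(np.int32)],1,(0,0,255),1,shift=4)
z=lambda a:cv2.resize(a,(400,600),interpolation=cv2.INTER_NEAREST)
cv2.imwrite("pics/fit.png",np.hstack([cv2.resize(v[150:290,190:350],(400,350)),cv2.resize(vs[130:270,260:430],(400,350))]))
E
```

```text
290.0 215.0
both [5.55222e+02 2.91456e+02 5.36000e-01] 0.338
both [554.324 292.245   2.064] 1.271
top [5.54098e+02 2.89765e+02 5.09000e-01] 0.075
top [5.54212e+02 2.90327e+02 4.93000e-01] 0.075
scene [5.55644e+02 2.94206e+02 5.11000e-01] 0.212
scene [546.41  292.677   2.1  ] 0.765
plate top [557.6903977   -6.23385259   3.11635868] 0.04411610313416705 2540.0
0.74 248 [197.51612903 282.13306452]
0.72 3209 [226.96011218 320.83670926]
267 370 197 266 1847
plate scene [555.90268013  -3.67483771   3.12699581] 0.14671104123704323
```

View pics/fit.png

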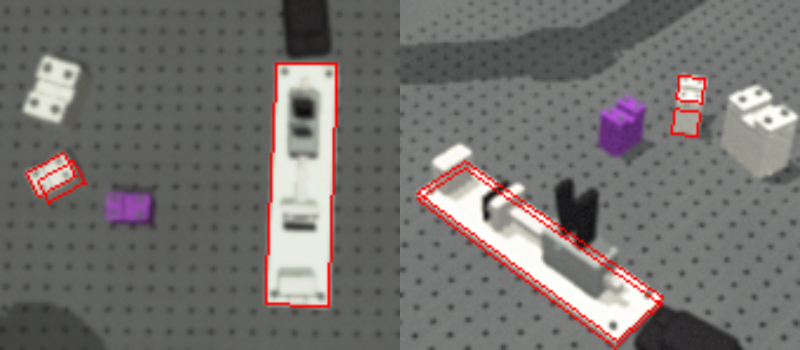

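The pose fit agrees in both views: block at about (555,292) with yaw 0.51, clamp at about (557,-5) with yaw 3.12. Moving above the smaller white block.

jog_arm:
  increments: "0 0 -0.79 -453 -241 90 0;0 0 -0.79 -453 -241 90 0;0 0 -0.79 -453 -241 90 0;0 0 -0.79 -453 -241 90 0;0 0 -0.79 -453 -241 90 0;0 0 -0.79 -453 -241 90 0;0 0 -0.79 -453 -241 90 0;0 0 -0.79 -453 -241 90 0"

```text
clock: 2.55
eef_pos: [541.6, 305.3, 153.2]
eef_rot: [0.0, -0.252, 0.968, 0.0]
force: [0.6, -0.6, 0.2]
grip_width: 87.3
finger_force: 0.0
```

jog_arm:
  increments: "0 0 0 0 0 0 0"

```text
clock: 2.68
eef_pos: [544.4, 299.9, 152.2]
eef_rot: [-0.0, -0.247, 0.969, -0.002]
force: [-0.0, 0.9, 0.3]
grip_width: 87.1
finger_force: 0.0
```

jog_arm:
  increments: "0 0 -0.01 -5.5 -12 20 0;0 0 -0.01 -5.5 -12 60 0;0 0 -0.01 -5.5 -12 60 0;0 0 -0.01 -5.5 -12 60 0"

```text
clock: 3.18
eef_pos: [550.6, 300.2, 93.7]
eef_rot: [0.0, -0.258, 0.966, 0.0]
force: [0.2, 0.4, 0.7]
grip_width: 87.1
finger_force: 0.0
```

Run:
```python
from h import *
o=bot.get_obs();print(o["clock"],o["eef_pos"],o["eef_rot"],o["q"])
p=bot.grab_frame("scene");q=bot.grab_frame("top")
cv2.imwrite("pics/pre.png",np.hstack([cv2.resize(p["img"][90:220,320:450],(390,390),interpolation=cv2.INTER_CUBIC),cv2.resize(q["img"][160:290,150:280],(390,390),interpolation=cv2.INTER_CUBIC)]))
```

```text
3.175 [550.62920519 300.15406131  93.7111101 ] [ 3.15393134e-04 -2.58111851e-01  9.66114914e-01  3.82621196e-04] [-0.50154987  0.54554248 -0.08853485  1.78115365  0.06225225  0.81676491
  1.47303643]
```

View pics/pre.png

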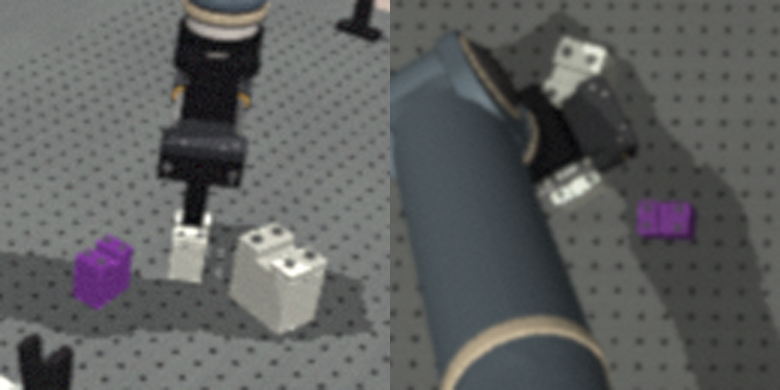

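Run:
```python
from h import *
o=bot.get_obs();print(o["clock"],o["eef_pos"],o["eef_rot"],o["dq"])
```

```text
3.275 [551.33135466 300.0835436   94.71845407] [ 1.29397675e-03 -2.57776601e-01  9.66203534e-01  5.29123415e-04] [ 4.12093088e-03 -7.52728319e-03  3.96940110e-03  1.64515192e-03
  2.12003421e-05 -3.40281658e-04 -6.64074851e-04]
```

jog_arm:
  increments: "0 0 0.01 1 -9 0 0;0 0 0.01 1 -9 30 0;0 0 0.01 1 -9 64 0;0 0 0.01 1 -9 64 0;0 0 0.01 1 -9 64 1;0 0 0.01 1 -9 64 1;0 0 0.01 1 -9 64 1;0 0 0.01 1 -9 64 1"

```text
clock: 4.28
eef_pos: [554.6, 290.7, 29.8]
eef_rot: [0.0, -0.252, 0.968, 0.0]
force: [-0.6, -0.8, 0.8]
grip_width: 54.8
finger_force: 0.0
```

jog_arm:
  increments: "0 0 0 0 0 0 1;0 0 0 0 0 0 1"

```text
clock: 4.53
eef_pos: [554.5, 290.8, 29.6]
eef_rot: [0.0, -0.252, 0.968, 0.0]
force: [-0.6, 0.4, 3.2]
grip_width: 49.5
finger_force: 30.0
```

jog_arm:
  increments: "0 0 0 0 0 -50 1;0 0 0 0 0 -100 1;0 0 0.1 30 -28 -130 1;0 0 0.2 70 -66 -130 1;0 0 0.3 110 -103 -130 1;0 0 0.4 150 -141 -130 1;0 0 0.5 190 -178 -130 1;0 0 0.53 225 -211 -130 1"

```text
clock: 5.52
eef_pos: [459.6, -5.5, 158.8]
eef_rot: [-0.001, 0.011, 1.0, -0.0]
force: [0.8, -0.7, -2.0]
grip_width: 49.5
finger_force: 30.0
```

jog_arm:
  increments: "0 0 0 0 0 0 1;0 0 0 0 0 0 1;0 0 0 0 0 0 1"

```text
clock: 5.9
eef_pos: [461.4, -2.0, 159.1]
eef_rot: [-0.0, 0.009, 1.0, 0.0]
force: [-0.2, -0.4, -2.3]
grip_width: 50.0
finger_force: 30.0
```

Run:
```python
from fit import *
o=bot.get_obs();print(o["clock"],o["eef_pos"],o["eef_rot"],o["grip_width"],o["q"].round(2))
p=bot.grab_frame("scene");q=bot.grab_frame("top")
for f in(p,q):
    for r in bot.spot_in(f,"block")[:4]: print(r["p"],r["point"],proj(f,r["point"]))
cv2.imwrite("pics/car.png",np.hstack([cv2.resize(p["img"][80:280,220:420],(400,400),interpolation=cv2.INTER_CUBIC),cv2.resize(q["img"][170:290,250:370],(400,400),interpolation=cv2.INTER_CUBIC)]))
```

```text
5.9 [461.38999597  -2.03204992 159.06245531] [-3.68976090e-05  8.59642118e-03  9.99963023e-01  2.31310254e-04] 49.9938927264509 [-0.17  0.22  0.1   2.12 -0.03  0.81  1.5 ]
0.83 [666.6, 280.2, 51.9] [413.75628521 181.88345939]
0.71 [526.1, 187.2, 38.4] [353.46746096 179.68358585]
0.58 [478.2, -2.4, 158.8] [293.83920751 166.30398173]
0.92 [647.6, 282.8, 70.5] [213.36923242 187.60636657]
0.62 [518.1, 195.1, 47.8] [241.88339147 232.33862165]
```

View pics/car.png

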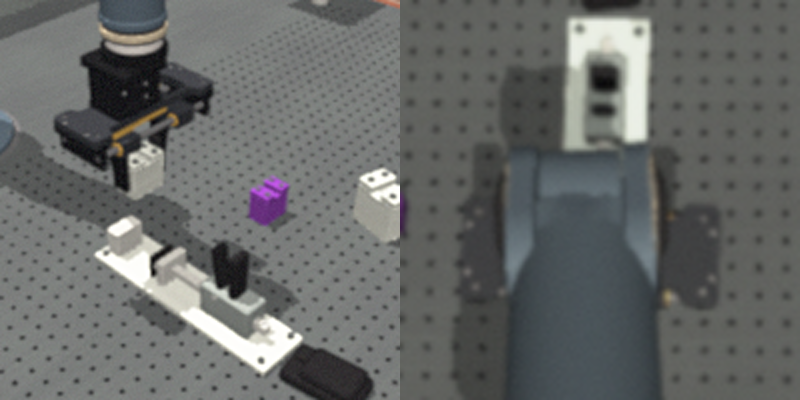

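jog_arm:
  increments: "0 0 0 -1.5 -1 30 1;0 0 0 -1.5 -1 66 1;0 0 0 -1.5 -1 66 1;0 0 0 -1.5 -1 66 1"

```text
clock: 6.6
eef_pos: [463.4, -4.2, 94.1]
eef_rot: [0.001, 0.01, 1.0, 0.0]
force: [0.9, -0.2, -2.4]
grip_width: 49.4
finger_force: 30.0
```

Run:
```python
from fit import *
o=bot.get_obs();print(o["clock"],o["eef_pos"],o["eef_rot"],o["grip_width"],o["force"])
p=bot.grab_frame("scene")
v=cv2.resize(p["img"][150:250,240:370],None,fx=6,fy=6,interpolation=cv2.INTER_CUBIC)
cv2.imwrite("pics/car2.png",v)
```

```text
6.6 [463.36323938  -4.23758772  94.05425617] [6.67970606e-04 9.69768058e-03 9.99952748e-01 9.78714371e-05] 49.39902707743198 [ 0.89019495 -0.18946699 -2.4110525 ]
```

View pics/car2.png

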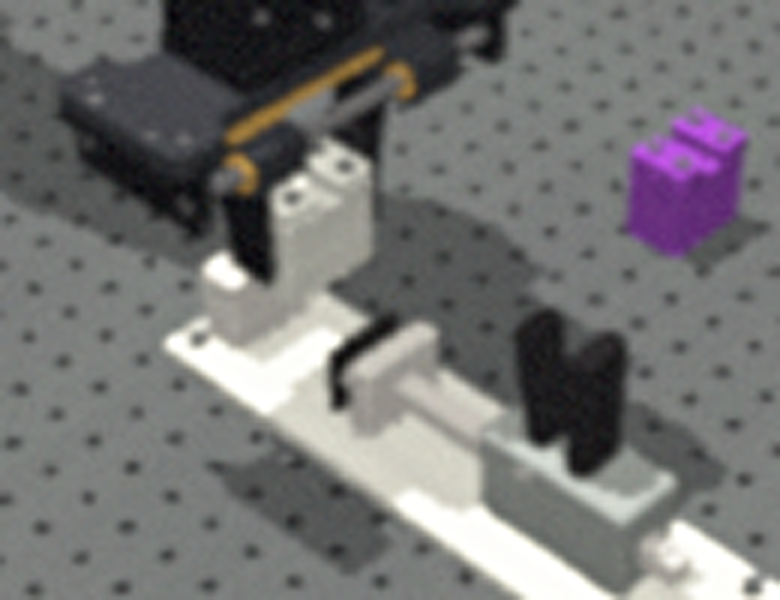

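The block hangs over the gap just in front of the fixed jaw (face at crop (275–375, 165–300)). The pad is at crop (365,360).

Run:
```python
from fit import *
p=bot.grab_frame("scene")
o=bot.get_obs();x,y,z=o["eef_pos"];z0=z-29.6
for n,P in(("blk",place(box(-16,16,-25,25,z0,z0+50),[x,y,3.124])),("fj",place(box(118,140,-22,22,50,50),[557,-5,3.12])[::2]),("jaw30",place(box(30,42,-22,22,50,50),[557,-5,3.12])[::2]),("handle",place(np.array([[-73,0,120.],[-41,0,112]]),[557,-5,3.12]))):
    print(n);print(*[f"{X.round(0)} crop {((proj(p,X)-[240,150])*6).round()}" for X in P],sep="\n")
```

```text
blk
[480.  20.  65.] crop [369. 254.]
[480.  20. 115.] crop [367. 162.]
[479. -30.  65.] crop [286. 306.]
[479. -30. 115.] crop [281. 214.]
[448.  21.  65.] crop [318. 222.]
[448.  21. 115.] crop [315. 131.]
[447. -29.  65.] crop [235. 273.]
[447. -29. 115.] crop [229. 181.]
fj
[440.  20.  50.] crop [303. 242.]
[439. -24.  50.] crop [231. 286.]
[418.  20.  50.] crop [270. 221.]
[417. -24.  50.] crop [197. 264.]
jaw30
[527.  18.  50.] crop [444. 330.]
[527. -26.  50.] crop [371. 379.]
[515.  18.  50.] crop [424. 318.]
[515. -26.  50.] crop [352. 366.]
handle
[630.  -7. 120.] crop [599. 341.]
[598.  -6. 112.] crop [536. 319.]
```

jog_arm:
  increments: "0 0 0 0 0 20 1;0 0 0 0 0 40 1;0 0 0 0 0 50 1;0 0 0 0 0 50 1"

```text
clock: 7.2
eef_pos: [462.7, -4.4, 43.4]
eef_rot: [0.0, 0.01, 1.0, 0.0]
force: [0.1, -1.1, -1.4]
grip_width: 49.9
finger_force: 30.0
```

jog_arm:
  increments: "0 0 0 0 0 1 1;0 0 0 0 0 2 1;0 0 0 0 0 3 1;0 0 0 0 0 3 1"

```text
clock: 7.7
eef_pos: [462.6, -4.4, 40.3]
eef_rot: [0.0, 0.01, 1.0, 0.0]
force: [0.5, 0.3, -1.8]
grip_width: 49.8
finger_force: 30.0
```

jog_arm:
  increments: "0 0 0 2 0 0 1;0 0 0 4 0 0 1;0 0 0 5 0 0 1;0 0 0 5 0 0 1"

```text
clock: 8.2
eef_pos: [457.4, -4.3, 40.2]
eef_rot: [-0.0, 0.01, 1.0, 0.0]
force: [0.4, -0.1, -1.5]
grip_width: 50.0
finger_force: 30.0
```

jog_arm:
  increments: "0 0 0 1 0 0 1;0 0 0 1 0 0 1;0 0 0 2 0 0 1;0 0 0 2 0 0 1"

```text
clock: 8.7
eef_pos: [455.4, -4.3, 40.2]
eef_rot: [-0.0, 0.01, 1.0, 0.0]
force: [0.5, -0.0, -3.6]
grip_width: 50.0
finger_force: 30.0
```

jog_arm:
  increments: "0 0 0 1 0 0 1;0 0 0 1.5 0 0 1;0 0 0 1.5 0 0 1"

```text
clock: 9.07
eef_pos: [454.0, -4.3, 40.2]
eef_rot: [-0.0, 0.01, 1.0, 0.0]
force: [0.4, -0.4, -2.2]
grip_width: 50.1
finger_force: 30.0
```

jog_arm:
  increments: "0 0 0 1 0 0 1;0 0 0 1.5 0 0 1;0 0 0 1.5 0 0 1"

```text
clock: 9.45
eef_pos: [453.8, -4.2, 40.5]
eef_rot: [0.001, 0.01, 1.0, 0.0]
force: [3.8, 0.1, -3.9]
grip_width: 49.7
finger_force: 29.9
```

jog_arm:
  increments: "0 0 0 -0.7 0 0.5 1;0 0 0 -0.7 0 1 1;0 0 0 -0.7 0 1.5 1;0 0 0 -0.7 0 1.5 1"

```text
clock: 9.95
eef_pos: [453.8, -4.2, 39.6]
eef_rot: [0.001, 0.01, 1.0, 0.0]
force: [1.1, -0.7, 7.4]
grip_width: 49.7
finger_force: 30.0
```

jog_arm:
  increments: "0 0 0 0 0 -0.5 0.6;0 0 0 0 0 -0.5 0;0 0 0 0 0 -0.5 0;0 0 0 0 0 -0.5 0;0 0 0 0 0 -20 0;0 0 0 0 0 -60 0;0 0 0 0 0 -120 0;0 0 0 0 0 -120 0"

```text
clock: 10.95
eef_pos: [455.9, -4.2, 162.6]
eef_rot: [0.004, 0.01, 1.0, 0.001]
force: [0.7, -0.3, -0.6]
grip_width: 87.2
finger_force: 0.0
```

jog_arm:
  increments: "0 0 0.2 -40 0 0 0;0 0 0.4 -80 0 0 0;0 0 0.6 -120 0 0 0;0 0 0.8 -160 0 0 0;0 0 1 -172 1 0 0;0 0 1.2 -172 1 0 0;0 0 1.4 -172 1 0 0;0 0 1.57 -172 1 0 0"

```text
clock: 11.95
eef_pos: [624.1, -6.6, 157.0]
eef_rot: [-0.001, 0.691, 0.723, -0.001]
force: [0.6, -0.8, 1.0]
grip_width: 87.1
finger_force: 0.0
```

jog_arm:
  increments: "0 0 0 0 0 0 0;0 0 0 0 0 0 0"

```text
clock: 12.2
eef_pos: [624.7, -6.6, 157.9]
eef_rot: [-0.001, 0.688, 0.726, -0.001]
force: [0.1, -0.1, -0.4]
grip_width: 86.9
finger_force: 0.0
```

Run:
```python
from fit import *
p=bot.grab_frame("scene");t=bot.grab_frame("top")
o=bot.get_obs();print(o["clock"],o["eef_pos"],o["eef_rot"],o["grip_width"],o["force"],o["q"].round(2))
for f in(p,t):
  for th in("block","pad","trigger_tip","handle"):
    for r in bot.spot_in(f,th)[:4]: print(th,r["p"],r["point"],proj(f,r["point"]).round())
a=cv2.resize(p["img"][170:270,255:355],(400,400),interpolation=cv2.INTER_CUBIC)
b=cv2.resize(t["img"][190:290,260:360],(400,400),interpolation=cv2.INTER_CUBIC)
cv2.imwrite("pics/placed.png",np.hstack([a,b]))
```

```text
12.3 [624.99582051  -6.68699576 158.39179125] [-3.02528406e-04  6.88260894e-01  7.25463185e-01 -1.32986631e-04] 87.0503916932412 [ 0.14896265 -0.53581352  0.10847903] [-0.38  0.49  0.44  1.76 -0.25  0.95  0.22]
block 0.71 [465.6, -13.5, 43.7] [289. 202.]
block 0.57 [510.1, 178.2, 44.5] [347. 177.]
pad 0.39 [505.7, -18.0, 39.8] [298. 211.]
trigger_tip 0.75 [602.2, -13.1, 91.8] [328. 212.]
trigger_tip 0.66 [409.3, -322.5, 14.9] [176. 265.]
handle 0.69 [608.1, -20.9, 15.9] [327. 237.]
block 0.62 [643.5, 282.8, 69.0] [213. 189.]
block 0.58 [454.3, -14.4, 58.9] [312. 255.]
block 0.48 [512.6, 197.4, 48.9] [241. 234.]
handle 0.63 [486.9, -25.0, 7.0] [316. 245.]
```

View pics/placed.png

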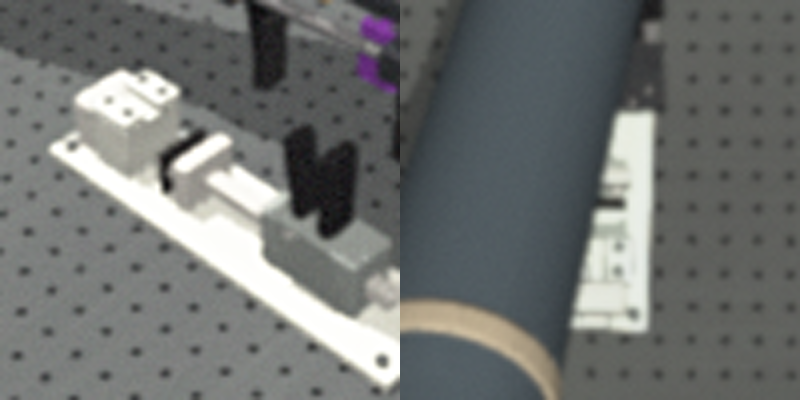

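The block stands on the bed at the fixed jaw, top at left image (128,100). The trigger and handle are free at left image (320,180). Descending to straddle them.

jog_arm:
  increments: "0 0 0.075 -1.4 1 0 0;0 0 0.075 -1.4 1 20 0;0 0 0.075 -1.4 1 40 0;0 0 0.075 -1.4 1 50 0;0 0 0.075 -1.4 1 50 0"

```text
clock: 13.32
eef_pos: [625.5, -8.0, 107.1]
eef_rot: [-0.001, 0.715, 0.699, -0.001]
force: [-0.3, 0.1, 0.3]
grip_width: 86.9
finger_force: 0.0
```

jog_arm:
  increments: "0 0 0 0 0 0 1;0 0 0 0 0 0 1;0 0 0 0 0 0 1;0 0 0 0 0 0 1;0 0 0 0 0 0 1;0 0 0 0 0 0 1;0 0 0 0 0 0 1;0 0 0 0 0 0 1"

```text
clock: 14.32
eef_pos: [623.4, -8.1, 108.2]
eef_rot: [-0.003, 0.716, 0.699, -0.002]
force: [-7.2, -0.8, 4.5]
grip_width: 25.2
finger_force: 30.5
```

jog_arm:
  increments: "0 0 0 0 0 0 1;0 0 0 0 0 0 1"

```text
clock: 14.58
eef_pos: [623.4, -8.1, 108.2]
eef_rot: [-0.003, 0.716, 0.699, -0.002]
force: [-6.1, 0.6, 3.3]
grip_width: 25.4
finger_force: 30.5
```

jog_arm:
  increments: "0 0 0 0 -2 0 0.1;0 0 0 0 -2 0 0.1;0 0 0 0 -2 0 0.1;0 0 0 0 -2 0 0.1;0 0 0 0 -2 0 0.1;0 0 0 0 -2 0 0.1;0 0 0 0 -2 0 0.1;0 0 0 0 -2 0 0.1"

```text
clock: 15.58
eef_pos: [624.4, -8.0, 108.7]
eef_rot: [0.0, 0.716, 0.699, 0.0]
force: [0.5, 0.5, -0.4]
grip_width: 77.9
finger_force: 0.0
```

jog_arm:
  increments: "0 0 0 0 0 0 1;0 0 0 0 0 0 1;0 0 0 0 0 0 1;0 0 0 0 0 0 1;0 0 0 0 0 0 1;0 0 0 0 0 0 1;0 0 0 0 0 0 1;0 0 0 0 0 0 1"

```text
clock: 16.58
eef_pos: [623.4, -8.1, 108.2]
eef_rot: [-0.001, 0.716, 0.699, -0.001]
force: [-3.6, 0.3, -0.9]
grip_width: 25.6
finger_force: 30.5
```

Run:
```python
from fit import *
p=bot.grab_frame("scene")
a=cv2.resize(p["img"][170:270,255:355],(600,600),interpolation=cv2.INTER_CUBIC)
cv2.imwrite("pics/sq.png",a)
```

```text
(no output)
```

View pics/sq.png

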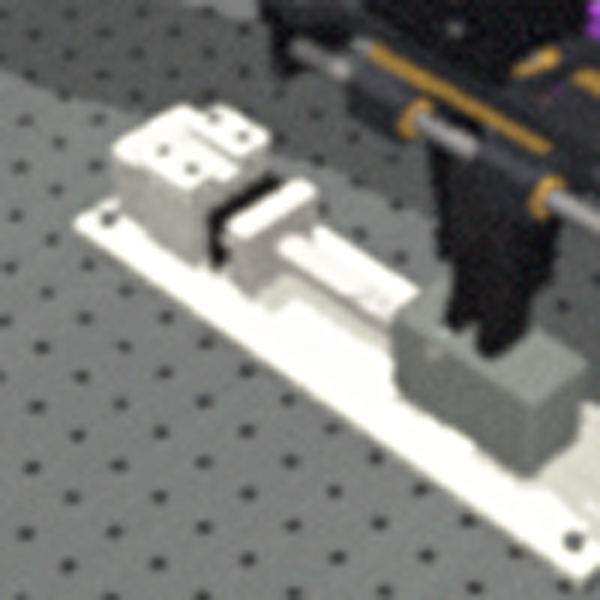

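The squeeze works: the jaw has advanced and the pad (crop 235,215) is near the block. Going on with the cycles.

jog_arm:
  increments: "0 0 0 0 0 0 0.1;0 0 0 0 0 0 0.1;0 0 0 0 0 0 0.1;0 0 0 0 0 0 0.1;0 0 0 0 0 0 0.1;0 0 0 0 0 0 0.1;0 0 0 0 0 0 0.1;0 0 0 0 0 0 0.1"

```text
clock: 17.62
eef_pos: [624.4, -8.0, 108.7]
eef_rot: [0.0, 0.716, 0.699, 0.0]
force: [-0.7, 0.2, -0.0]
grip_width: 78.2
finger_force: 0.0
```

jog_arm:
  increments: "0 0 0 0 0 0 1;0 0 0 0 0 0 1;0 0 0 0 0 0 1;0 0 0 0 0 0 1;0 0 0 0 0 0 1;0 0 0 0 0 0 1;0 0 0 0 0 0 1;0 0 0 0 0 0 1"

```text
clock: 18.62
eef_pos: [623.4, -8.1, 108.2]
eef_rot: [-0.001, 0.716, 0.699, -0.001]
force: [-3.2, -0.2, -0.7]
grip_width: 25.4
finger_force: 30.8
```

jog_arm:
  increments: "0 0 0 0 0 0 0.1;0 0 0 0 0 0 0.1;0 0 0 0 0 0 0.1;0 0 0 0 0 0 0.1;0 0 0 0 0 0 0.1;0 0 0 0 0 0 0.1;0 0 0 0 0 0 0.1;0 0 0 0 0 0 0.1"

```text
clock: 19.62
eef_pos: [624.4, -8.0, 108.8]
eef_rot: [0.0, 0.716, 0.699, 0.0]
force: [0.4, -0.1, 0.2]
grip_width: 77.9
finger_force: 0.0
```

jog_arm:
  increments: "0 0 0 0 0 0 1;0 0 0 0 0 0 1;0 0 0 0 0 0 1;0 0 0 0 0 0 1;0 0 0 0 0 0 1;0 0 0 0 0 0 1;0 0 0 0 0 0 1;0 0 0 0 0 0 1"

```text
clock: 20.62
eef_pos: [623.4, -8.1, 107.9]
eef_rot: [-0.001, 0.716, 0.699, -0.001]
force: [-1.7, -0.3, -3.7]
grip_width: 25.1
finger_force: 30.6
```

jog_arm:
  increments: "0 0 0 0 0 0 0.1;0 0 0 0 0 0 0.1;0 0 0 0 0 0 0.1;0 0 0 0 0 0 0.1;0 0 0 0 0 0 0.1;0 0 0 0 0 0 0.1;0 0 0 0 0 0 0.1;0 0 0 0 0 0 0.1"

```text
clock: 21.62
eef_pos: [624.4, -8.0, 108.7]
eef_rot: [0.0, 0.716, 0.699, 0.0]
force: [-0.2, 0.1, -1.0]
grip_width: 78.0
finger_force: 0.0
```

jog_arm:
  increments: "0 0 0 0 0 0 1;0 0 0 0 0 0 1;0 0 0 0 0 0 1;0 0 0 0 0 0 1;0 0 0 0 0 0 1;0 0 0 0 0 0 1;0 0 0 0 0 0 1;0 0 0 0 0 0 1"

```text
clock: 22.62
eef_pos: [623.3, -8.1, 107.7]
eef_rot: [-0.001, 0.716, 0.699, -0.001]
force: [0.3, -1.6, -5.6]
grip_width: 25.3
finger_force: 31.0
```

jog_arm:
  increments: "0 0 0 0 0 0 0.1;0 0 0 0 0 0 0.1;0 0 0 0 0 0 0.1;0 0 0 0 0 0 0.1;0 0 0 0 0 0 0.1;0 0 0 0 0 0 0.1;0 0 0 0 0 0 0.1;0 0 0 0 0 0 0.1"

```text
clock: 23.62
eef_pos: [624.4, -8.0, 108.7]
eef_rot: [0.0, 0.716, 0.699, 0.0]
force: [-0.4, 0.1, 0.1]
grip_width: 77.9
finger_force: 0.0
```

jog_arm:
  increments: "0 0 0 0 0 0 1;0 0 0 0 0 0 1;0 0 0 0 0 0 1;0 0 0 0 0 0 1;0 0 0 0 0 0 1;0 0 0 0 0 0 1;0 0 0 0 0 0 1;0 0 0 0 0 0 1"

```text
clock: 24.62
eef_pos: [623.4, -8.1, 108.0]
eef_rot: [-0.001, 0.716, 0.699, -0.001]
force: [-2.5, -0.9, -4.8]
grip_width: 25.0
finger_force: 31.0
```

jog_arm:
  increments: "0 0 0 0 0 0 0.1;0 0 0 0 0 0 0.1;0 0 0 0 0 0 0.1;0 0 0 0 0 0 0.1;0 0 0 0 0 0 0.1;0 0 0 0 0 0 0.1;0 0 0 0 0 0 0.1;0 0 0 0 0 0 0.1"

```text
clock: 25.62
eef_pos: [624.9, -8.0, 109.1]
eef_rot: [0.0, 0.716, 0.699, 0.001]
force: [0.4, 0.2, -0.2]
grip_width: 78.0
finger_force: 0.0
```

```bash
python3 -c "
from h import *
np.save('f1.npy',bot.grab_frame('scene')['img'])"
```

jog_arm:
  increments: "0 0 0 0 0 0 1;0 0 0 0 0 0 1;0 0 0 0 0 0 1;0 0 0 0 0 0 1;0 0 0 0 0 0 1;0 0 0 0 0 0 1;0 0 0 0 0 0 1;0 0 0 0 0 0 1"

```text
clock: 26.68
eef_pos: [623.4, -8.1, 107.9]
eef_rot: [-0.001, 0.716, 0.699, -0.001]
force: [-1.9, -0.6, -3.0]
grip_width: 25.1
finger_force: 30.9
```

jog_arm:
  increments: "0 0 0 0 0 0 1;0 0 0 0 0 0 1;0 0 0 0 0 0 0.1;0 0 0 0 0 0 0.1;0 0 0 0 0 0 0.1;0 0 0 0 0 0 0.1;0 0 0 0 0 0 0.1;0 0 0 0 0 0 0.1"

```text
clock: 27.68
eef_pos: [626.6, -7.8, 110.2]
eef_rot: [0.002, 0.715, 0.699, 0.002]
force: [0.5, 0.3, -0.1]
grip_width: 74.9
finger_force: 0.0
```

jog_arm:
  increments: "0 0 0 0 0 0 0.1;0 0 0 0 0 0 0.1"

```text
clock: 27.92
eef_pos: [625.0, -7.9, 109.2]
eef_rot: [0.001, 0.716, 0.699, 0.001]
force: [0.6, 0.2, -0.7]
grip_width: 78.1
finger_force: 0.0
```

Run:
```python
from fit import *
p=bot.grab_frame("scene");b=p["img"];a=np.load("f1.npy")
r=(slice(185,228),slice(270,322))
print(np.abs(b.astype(int)-a)[r].mean(), np.percentile(np.abs(b.astype(int)-a)[r],[50,95,99]))
w=cv2.createHanningWindow((16,16),cv2.CV_32F)
g=lambda im:cv2.cvtColor(im,cv2.COLOR_BGR2GRAY).astype(np.float32)
for (u,v) in((302,210),(284,198),(335,236)): print(cv2.phaseCorrelate(g(a)[v-8:v+8,u-8:u+8],g(b)[v-8:v+8,u-8:u+8],w))
cl=[557,-6,3.12]
for s in(.058,.062,.064,.066,.068):
    print(s,[proj(p,X).round(1) for X in place(np.array([[1000*s,-22,50],[1000*s+12,-22,50.],[1000*s,22,50]]),cl)])
z=cv2.resize(b[180:240,265:345],(800,600),interpolation=cv2.INTER_CUBIC)
cv2.imwrite("pics/tight.png",z)
```

```text
1.6584675014907573 [1. 5. 7.]
((-0.140726429035249, 0.12117778083666852), 0.9926647595129907)
((-0.10792787132737836, 0.026854980239275683), 0.9414455178193748)
((-0.13196587281969663, -0.2996572512865239), 0.9034944334998727)
0.058 [array([306. , 200.4]), array([302.8, 198.4]), array([293.9, 208.3])]
0.062 [array([304.9, 199.7]), array([301.7, 197.7]), array([292.9, 207.6])]
0.064 [array([304.4, 199.4]), array([301.2, 197.4]), array([292.3, 207.2])]
0.066 [array([303.8, 199. ]), array([300.6, 197. ]), array([291.8, 206.9])]
0.068 [array([303.3, 198.7]), array([300.1, 196.7]), array([291.2, 206.5])]
```

View pics/tight.png

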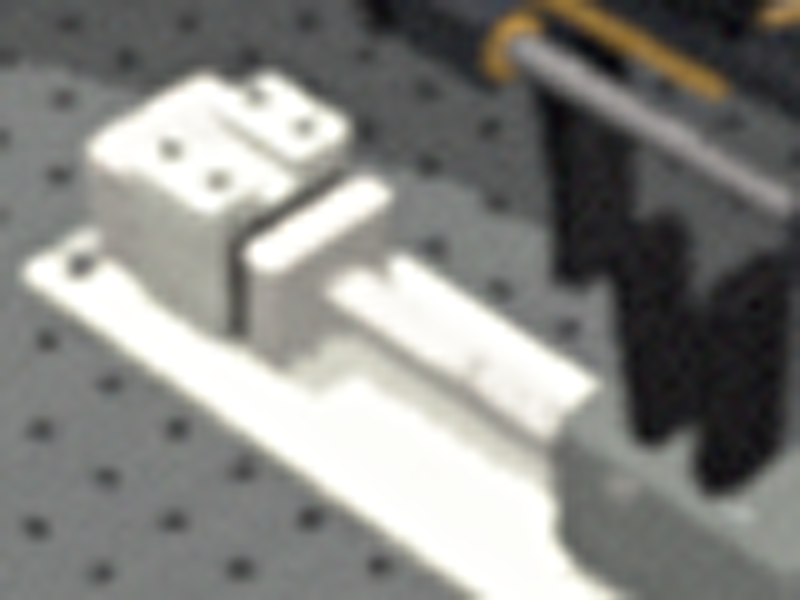

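The jaw stayed put over the last cycle. The pad is nearly flush: the dark band at crop (235,280) is about 8 mm wide, against 16 when free. The trigger is out (the V at crop (670,250)). Retreating.

jog_arm:
  increments: "0 0 0 0 0 0 0;0 0 0 0 0 0 0;0 0 0 0 0 -20 0;0 0 0 0 0 -60 0;0 0 0 0 0 -110 0;0 0 0 0 0 -110 0;0 0 0 0 0 -110 0;0 0 0 0 0 -110 0"

```text
clock: 28.98
eef_pos: [623.5, -7.8, 217.7]
eef_rot: [-0.001, 0.715, 0.699, -0.001]
force: [-0.3, 0.6, -0.8]
grip_width: 87.2
finger_force: 0.0
```

Run:
```python
from h import *
o=bot.get_obs();print(o["clock"],o["eef_pos"],o["force"])
p=bot.grab_frame("scene")
for th in("block","trigger_tip","pad","dish","driver","mouse"):
    print(th,[(r["p"],r["point"]) for r in bot.spot_in(p,th)[:2]])
print(bot.close_job())
```

```text
28.975 [623.51264041  -7.7626298  217.73272981] [-0.27774189  0.62175474 -0.79522027]
block [(0.96, [667.3, 276.1, 53.4]), (0.64, [519.3, 174.9, 29.0])]
trigger_tip [(0.45, [604.9, -15.3, 87.6])]
pad []
dish [(0.61, [407.4, -323.7, 16.2]), (0.46, [459.6, -19.6, 50.5])]
driver [(0.82, [691.4, -372.7, 24.0])]
mouse [(0.85, [773.7, -18.9, 27.0])]
the job is handed in; nothing more can be done
None
```

The smaller white block stands groove up against the fixed jaw, clamped after seven squeezes with the last moving the jaw no further; the trigger is out, dish, screwdriver and mouse read within about 4 mm of their first positions, and the job was handed in at about 29 s, verdict not shown.

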